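# Seat a round housing in the V-block and close its keeper

## Robot

A 7-joint arm with a two-finger parallel gripper is mounted at the origin on the work surface. World frame = base frame: x ahead of the robot, y to its left, z up, the work surface at z = 0. Lengths are in m, angles in rad, forces in N, time in s.
With the tool pointing down it reaches from about 0.4 to 0.85 m from the base axis. Payload 4.5 kg.
Tool frame: the origin (TCP) lies at the very end of the fingers, on their centre line; the grasp point (between the pads) lies 19 mm behind it; z points along the fingers, y is the direction in which the jaws open and shut (so a half turn about z gives the same grasp; the last joint's range is limited). The gripper opens to 88 mm and grips with 3 to 60 N. Pads are 18 mm wide; open, the fingers measure 123 mm over their backs; the gripper's body (75 mm by 187 mm) begins 45 mm behind the grasp point.
Start: joints at [-1.214, 0.689, -0.195, 1.565, 0.157, 0.902, -0.215], TCP at [0.198, 0.593, 0.201] pointing down, gripper open.
Joint ranges: [-3.01, 3.01], [-0.46, 2.08], [-1.47, 1.51], [0.13, 2.56], [-1, 4.14], [0.04, 2.09], [-2.66, 2.66]. Speed limits (rad/s): [2.57, 2.57, 3.14, 3.14, 3.14, 3.14, 3.14].

## Interface

Orientations are given as a unit quaternion [x, y, z, w].
In Python, from plant import telemetry, imaging, r gives the robot as it stands.
- The arm moves only by the shell command python3 -m creep 'ROWS' [FORCE]. ROWS is JSON, a list of rows, each a list of 5 numbers: the closure in counts, from 0 (fully open) to 255 (shut), then the shift along the tool's x, y, z in m, then the turn about the tool's z in degrees. In form: [[fingers, x, y, z, yaw], ...]. A call has 1 to 10 rows; each row is the pose to reach, as a shift and turn from the pose commanded when the call began, along the tool's axes at that moment; what a row does not reach only later rows make up. A row lasts 1/8 s, in which the tool goes at most 62.5 mm and 10.7 degrees, less where a joint would pass 70% of its speed; a pose out of reach is approached as far as the arm can. A call with a gripper value outside its range is refused whole. The fingers move at their own pace and stop on an object; FORCE is the grip in N (left out, the last holds). Time passes only in rows, so rows that repeat a pose let the fingers close. It gives the time, the measured TCP pose, the force and the opening at its end, in the units of the state.
- telemetry.get_state(): the state, without advancing time (a new reading comes with each control period).
- imaging.snapshot(name): name is "scene" or "top" or "wrist"; returns a dict with "image" (400x640x3 uint8, blue, green, red), "camera_matrix" (3x3 intrinsics, pixels), "distortion" ([k1, k2, p1, p2, k3] as OpenCV has them; the pictures are not rectified), "R" (3x3) and "t" (3): a world point X has camera coordinates R X + t; the wrist camera has in their place "hand_eye" (4x4, takes a point from camera to tool coordinates, whose origin is the TCP and whose axes are the flange's). Camera axes: x right, y down, z forward; pixel columns grow to the right and rows downward; lengths in m; the calibration is good to about 2 mm. A picture is of the moment at which its call begins: read the wrist's pose just before it. There is no depth.
- r.finish_job(): hands the job in, once; it reports no verdict.
Trained networks look in a picture, given as the dict that the camera call returned (one of the last four; its "shot" number tells which), for a name from the list of things; names that differ only in an ending like _2 or _b are one class to them, and where a whole thing is asked for, a point or a joint stands for the part that bears it (a point fixed in the world has none). Each returns a list of dicts, best first, with "score" (0 to 1); they miss things now and then, are a little off and sometimes report something else, mostly with a low value. They report only what shows in the picture. A call takes as long as a camera call. They do not tell look-alikes from the thing itself.
- imaging.boxes_of(picture, target): "rect" ([left, top, right, bottom] in pixels, round what is visible of it).
- imaging.trace(picture, target): "pixels" (400x640 bool, what is visible of it) and "rect" ([left, top, right, bottom] in pixels, round what is visible of it).
- imaging.place_of(picture, target): "location" ([row, column] in pixels: a listed point, or the origin of a listed thing).
The state is a dict: "clock": time; "q": joint angles; "qd": joint speeds; "joint_torque": joint torques, N m; "tool_pos": TCP position; "eef_rot": TCP orientation; "contact_force": force on the tool from outside, world axes, zero at the start; "moment": the same for the moment, N m; "opening": opening from 0.0 (shut) to 1.0 (fully open).
Only numpy, scipy, OpenCV 4.12 (cv2) and the standard library are available. Lean on these libraries where they do the work, as an engineer would, in place of code of your own. Each camera call takes 0.05 s, during which the arm holds its last target.

## Task

Without lifting it, push the big round aluminium housing along the bench into the steel V-block until it sits centred against both faces, wherever the V insert happens to be set, and press it home there for a second with about 15 N, never over 25 N as its finish is soft. Then back off and swing the keeper arm shut, pressing it on with some 8 N so that it keeps the housing clamped in the V after you let go. Keep the housing upright and leave the other things on the bench where they are.

Things in the scene. Friction and masses are not known exactly. Their poses are not given: they have to be found in the camera images.
- housing: The big round housing: a closed, smooth aluminium cylinder standing on the bench, 80 mm in diameter, 60 mm tall, about 0.5 kg (0.35 to 0.7). Too wide to grasp well. Origin at the centre of its underside, z up; its yaw does not matter.
- vblock: Steel V-block fixed to the bench, 45 mm tall, bare bench between its 90 degree faces. Its x points out of the V's mouth, z up; origin on the bench on the V's midline. The smooth V insert is locked at an unknown depth s, 0 to 24 mm: the seated housing's axis is at x = -s, y = 0; the faces end at x 3 mm - s, y +-59 mm. Sides y +-75, back x -115 mm. A 20 mm tall rail at y -88 to -72 bears the hinge.
- keeper (a joint): Angle in rad of the keeper, a dark steel bar 125 mm long, 12 mm thick, 22 to 44 mm above the bench, hinged upright at x 46, y -78 mm of the V-block. At 0 it lies along the block's +y, inner side at x 40 mm, touching a housing seated at s = 0 (at s = 24 mm it touches at -0.28); at 1.57 it points along +x. Range -0.42 to 2.0, starts 1.7 to 1.95; stays where left (0.25 N m friction).
- keeper_hinge (a point): The keeper's hinge axis, 33 mm above the bench.
- keeper_pad (a point): The point on the inner side of the keeper, 85 mm from the hinge and 33 mm above the bench, near where it bears on the housing; then it is 40 to 41 mm level from the housing's axis.
- keeper_tip (a point): The free end of the keeper arm, at its mid-height, 125 mm from the hinge.
- tin: Bystander: small round aluminium tin, 56 mm in diameter, 45 mm tall. Origin under its centre.
- spool: Bystander: wire spool standing on its flange, 54 mm in diameter, 44 mm tall. Origin under its centre.
- driver: Bystander: black-handled screwdriver lying on the bench, 190 mm long along its x axis. Origin under its middle.
- gauge: Bystander: small flat gauge 105 x 34 x 18 mm. Origin under its centre, long along its x axis.
There are look-alikes about, which are no part of the job. What is shaped like the housing but orange or pink is not meant.

How it is judged:
On the way, in this order (a step that is already met when the one before it is completed fails the run):
1. with the keeper still open, the housing is pressed home in the V, centred within 3 mm, with at least 10 N (added over the faces), for 0.5 s (contact force between housing and vblock above 10 N and x of housing in the frame of vblock between -0.028 and 0.003 m and y of housing in the frame of vblock between -0.003 and 0.003 m and value of joint keeper above 0.8 rad), for 0.5 s.
2. the keeper is swung shut against the centred housing (horizontal distance between housing and keeper_pad below 0.0435 m and x of housing in the frame of vblock between -0.028 and 0.003 m and y of housing in the frame of vblock between -0.003 and 0.003 m), for 0.2 s.
At the end, for the whole second after the job is handed in: The housing stands upright at rest in the V, within 3 mm of its midline, the keeper shut against it (pad within 43.5 mm level of the housing's axis) and still clamping it: at least 1.5 N of contact, summed, between the housing and the V-block with its keeper (all of step 2 and contact force between housing and vblock above 1.5 N and height (world z) of housing below 0.004 m and angle between housing's own z axis and vertical below 0.05 rad and linear speed of housing below 0.01 m/s); the robot touches nothing.
It fails at once if the housing is lifted more than 12 mm off the bench (height (world z) of housing above 0.012 m).
It fails at once if the housing is tipped more than 0.25 rad (angle between housing's own z axis and vertical above 0.25 rad).
It fails at once if the housing is pushed too hard: over 37 N on the V faces together (about 27 N of push) with the keeper open, or over 80 N on faces and keeper together (about 30 N on the keeper) ((contact force between housing and vblock above 37 N and value of joint keeper above 0.8 rad) or contact force between housing and vblock above 80 N).
It fails at once if another thing on the bench (tin, spool, screwdriver or gauge) is moved more than 20 mm (distance of any of tin, spool, driver, gauge from where it was at the start of the episode above 0.02 m).
It also fails if it takes over 72 s, if anything falls off the work surface, if the arm or the gripper's body presses on something with over 40 N, if the wrist force passes 120 N, or if a joint passes its speed limit or range.

## Working session

There is one attempt and no reset: what is moved stays moved. The work goes in short steps, Python scripts to look and compute and a shell command to move; the robot and the scene stay as the last step left them, time stands still between calls to the robot, and variables do not carry over. Pictures are saved under pics/ and viewed, and the job is handed in when it is done.

```bash
ls; mkdir -p pics
cat > h.py <<'E'
import numpy as np, cv2
from plant import telemetry, imaging, r
def ray(p,u,v):
    K=np.array(p["camera_matrix"]);d=np.array(p["distortion"])
    n=cv2.undistortPoints(np.array([[[u,v]]],float),K,d)[0,0]
    R=np.array(p["R"]);t=np.array(p["t"])
    c=-R.T@t; w=R.T@np.array([n[0],n[1],1.]); return c,w
def atz(p,u,v,z):
    c,w=ray(p,u,v); return c+w*(z-c[2])/w[2]
def proj(p,X):
    K=np.array(p["camera_matrix"]);d=np.array(p["distortion"])
    rv,_=cv2.Rodrigues(np.array(p["R"]))
    return cv2.projectPoints(np.array(X,float).reshape(-1,1,3),rv,np.array(p["t"],float),K,d)[0][:,0]
E
python3 - <<'E'
from h import *
for n in("scene","top"):
    p=imaging.snapshot(n); cv2.imwrite(f"pics/{n}0.png",p["image"])
    print(n, "cam", ray(p,320,200)[0])
    for t in["housing","vblock","keeper","keeper_hinge","keeper_pad","keeper_tip","tin","spool","driver","gauge"]:
        z={"keeper_hinge":.033,"keeper_pad":.033,"keeper_tip":.033}.get(t,0)
        for q in imaging.place_of(p,t)[:3]:
            v,u=q["location"]; print(t,round(q["score"],2),(round(u),round(v)),atz(p,u,v,z).round(4))
s=telemetry.get_state();print(s)
E
```

```text
pics
scene cam [ 1.09969551 -0.28024585  0.80636629]
housing 0.9 (341, 210) [0.6082 0.0688 0.    ]
housing 0.8 (388, 180) [ 0.5842  0.2337 -0.    ]
housing 0.73 (308, 177) [0.4674 0.0488 0.    ]
vblock 0.95 (247, 235) [ 0.5579 -0.1744 -0.    ]
vblock 0.23 (306, 233) [ 0.6268 -0.0443  0.    ]Traceback (most recent call last):
  File "<stdin>", line 7, in <module>
ValueError: it knows: driver, gauge, housing, keeper_hinge, keeper_pad, keeper_tip, spool, tin, vblock
```

Run:
```python
from h import *
for n in("scene","top"):
    p=imaging.snapshot(n); cv2.imwrite(f"pics/{n}1.png",p["image"])
    print(n, "cam", ray(p,320,200)[0])
    for t in["housing","vblock","keeper_hinge","keeper_pad","keeper_tip","tin","spool","driver","gauge"]:
        z={"keeper_hinge":.033,"keeper_pad":.033,"keeper_tip":.033}.get(t,0)
        for q in imaging.place_of(p,t)[:3]:
            v,u=q["location"]; print(t,round(q["score"],2),(round(u),round(v)),atz(p,u,v,z).round(4))
s=telemetry.get_state();print(s)
```

```text
scene cam [ 1.09969551 -0.28024585  0.80636629]
housing 0.86 (343, 213) [0.6186 0.0675 0.    ]
housing 0.73 (311, 178) [0.4712 0.054  0.    ]
housing 0.63 (385, 179) [0.5766 0.2292 0.    ]
vblock 0.62 (246, 233) [ 0.5528 -0.1743  0.    ]
keeper_hinge 0.86 (278, 244) [ 0.6387 -0.1269  0.033 ]
keeper_pad 0.69 (308, 235) [ 0.6518 -0.0532  0.033 ]
keeper_tip 0.93 (325, 243) [ 0.6916 -0.0289  0.033 ]
keeper_tip 0.62 (340, 210) [0.6278 0.0511 0.033 ]
tin 0.78 (347, 149) [0.426  0.2019 0.    ]
spool 0.56 (353, 270) [0.7693 0.0014 0.    ]
driver 0.75 (408, 168) [0.5761 0.3089 0.    ]
gauge 0.71 (205, 311) [ 0.6942 -0.3317  0.    ]
gauge 0.68 (343, 210) [0.6124 0.0723 0.    ]
top cam [0.41623598 0.00358708 1.22730084]
housing 0.89 (299, 259) [0.4586 0.0455 0.    ]
housing 0.8 (289, 199) [0.6167 0.0691 0.    ]
housing 0.66 (230, 216) [0.5736 0.2257 0.    ]
keeper_hinge 0.84 (367, 188) [ 0.6353 -0.1323  0.033 ]
keeper_tip 0.82 (321, 176) [ 0.6702 -0.0148  0.033 ]
tin 0.72 (245, 271) [0.4275 0.1856 0.    ]
spool 0.66 (319, 144) [ 0.7638 -0.0115  0.    ]
driver 0.81 (196, 220) [0.5646 0.3172 0.    ]
gauge 0.96 (437, 167) [ 0.6962 -0.3281  0.    ]
{'clock': 1.15, 'q': array([-1.21421281,  0.68910986, -0.19461934,  1.56529806,  0.15728991,
        0.90248696, -0.21511848]), 'qd': array([ 2.98180770e-04, -2.24775172e-05, -1.10238295e-03,  3.55579361e-04,
       -5.33848544e-04,  9.72491744e-04, -1.25545709e-03]), 'joint_torque': array([ 3.45041453e-04, -5.27509868e+01, -1.26670115e+00, -1.53744453e+01,
       -5.18836977e-02, -5.13331324e-04,  5.18146678e-06]), 'tool_pos': array([0.19822502, 0.59276325, 0.20073756]), 'eef_rot': array([ 1.60685955e-01,  9.87005584e-01,  4.18787575e-05, -1.08970052e-05]), 'contact_force': array([ 0.02435734, -0.39978191, -0.62233236]), 'moment': array([-0.02329351, -0.01078766, -0.01965074]), 'opening': 1.0008099402828006}
```

View pics/scene1.png

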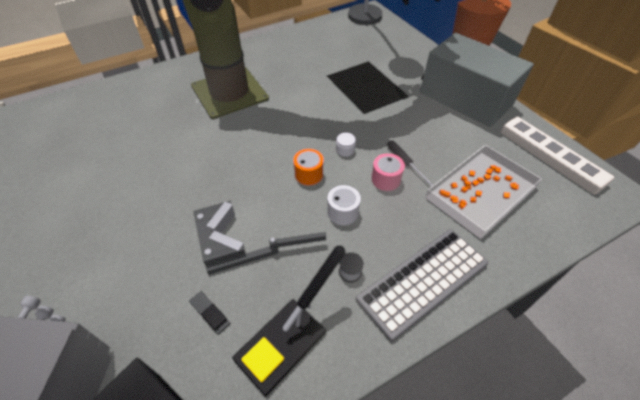

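View pics/top1.png

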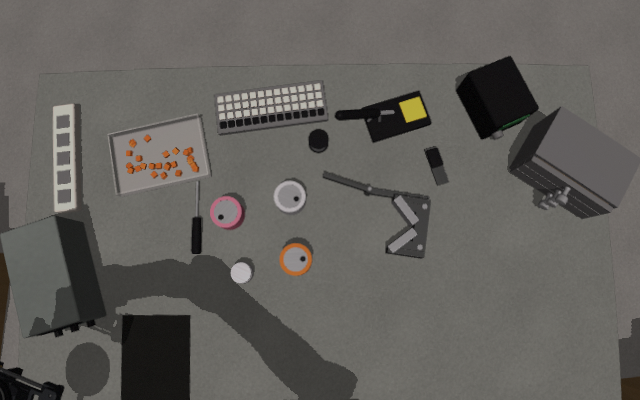

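```bash
python3 -m creep '[[0,-0.06,-0.045,-0.06,8],[0,-0.12,-0.09,-0.1,16],[0,-0.17,-0.13,-0.15,24],[0,-0.23,-0.17,-0.15,32],[0,-0.28,-0.22,-0.15,40],[0,-0.34,-0.26,-0.15,48],[0,-0.4,-0.3,-0.15,56],[0,-0.45,-0.34,-0.15,64],[0,-0.51,-0.39,-0.15,72],[0,-0.566,-0.432,-0.15,78]]'
python3 - <<'E'
from h import *
print(telemetry.get_state()["tool_pos"])
p=imaging.snapshot("wrist"); cv2.imwrite("pics/w0.png",p["image"]); print(p["hand_eye"],p["camera_matrix"],p["distortion"])
E
```

```text
clock: 2.4
tool_pos: [0.529, 0.1062, 0.3497]
eef_rot: [0.747, 0.665, 0.0, -0.0]
contact_force: [0.7, 0.4, 0.3]
opening: 1.001
[0.52897966 0.10618083 0.34971987]
[[ 1.81957233e-04 -9.63766894e-01 -2.66745836e-01  6.90189833e-02]
 [ 9.99998420e-01  6.46997743e-04 -1.65550123e-03  3.01231038e-04]
 [ 1.76810123e-03 -2.66745114e-01  9.63765489e-01 -1.83686415e-01]
 [ 0.00000000e+00  0.00000000e+00  0.00000000e+00  1.00000000e+00]] [[331.46789034   0.         319.80390478]
 [  0.         331.46789034 198.60815334]
 [  0.           0.           1.        ]] [-0.04935734  0.          0.          0.          0.        ]
```

View pics/w0.png

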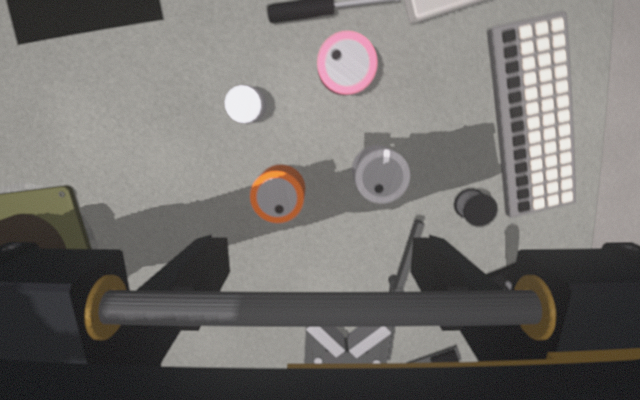

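```bash
python3 -m creep '[[0,-0.06,0.02,0,0],[0,-0.12,0.04,0,0],[0,-0.18,0.06,0,0],[0,-0.24,0.06,0,0],[0,-0.27,0.06,0,0],[0,-0.27,0.06,0,0],[0,-0.27,0.06,0,0]]'
cat >> h.py <<'E'
from scipy.spatial.transform import Rotation as Ro
def wrist():
    s=telemetry.get_state(); p=imaging.snapshot("wrist")
    T=np.eye(4);T[:3,:3]=Ro.from_quat(s["eef_rot"]).as_matrix();T[:3,3]=s["tool_pos"]
    C=T@np.array(p["hand_eye"]); p["R"]=C[:3,:3].T; p["t"]=-C[:3,:3].T@C[:3,3]
    return p
E
python3 - <<'E'
from h import *
print(telemetry.get_state()["tool_pos"])
p=wrist(); cv2.imwrite("pics/w1.png",p["image"])
import pickle; pickle.dump(p,open("w1.pkl","wb"))
for t in["housing","vblock","keeper_hinge","keeper_pad","keeper_tip","spool"]:
        z={"keeper_hinge":.033,"keeper_pad":.033,"keeper_tip":.033}.get(t,0)
        for q in imaging.place_of(p,t)[:3]:
            v,u=q["location"]; print(t,round(q["score"],2),(round(u),round(v)),atz(p,u,v,z).round(4))
E
```

```text
clock: 3.32
tool_pos: [0.5576, -0.1654, 0.3493]
eef_rot: [0.745, 0.667, 0.001, -0.001]
contact_force: [-0.0, 0.6, 0.7]
opening: 0.999
[ 0.55757953 -0.1654017   0.34925321]
housing 0.96 (235, 10) [0.4567 0.056  0.    ]
keeper_hinge 0.58 (365, 128) [ 0.6286 -0.1331  0.033 ]
keeper_hinge 0.32 (450, 32) [ 0.758  -0.0131  0.033 ]
keeper_pad 0.66 (390, 40) [ 0.673  -0.0163  0.033 ]
keeper_pad 0.56 (377, 66) [ 0.652  -0.0479  0.033 ]
keeper_tip 0.72 (389, 42) [ 0.6715 -0.0176  0.033 ]
keeper_tip 0.28 (378, 67) [ 0.6539 -0.0494  0.033 ]
spool 0.68 (452, 33) [ 0.7726 -0.0096  0.    ]
```

View pics/w1.png

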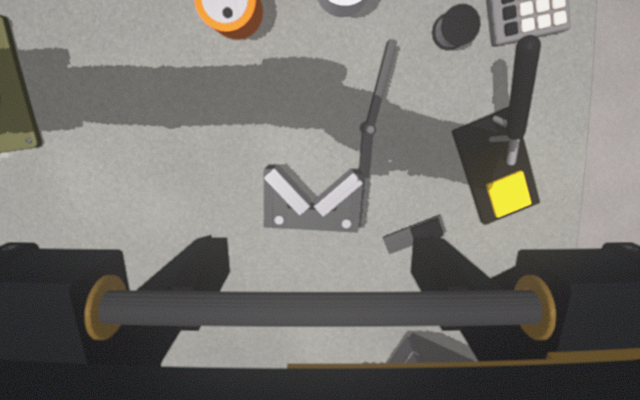

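Run:
```python
import cv2
i=cv2.imread("pics/w1.png")[30:240,245:415]
i=cv2.resize(i,None,fx=4,fy=4,interpolation=cv2.INTER_CUBIC)
cv2.imwrite("pics/w1c.png",i[400:])
cv2.imwrite("pics/w1d.png",i[:440])
```

```text
(no output)
```

View pics/w1c.png

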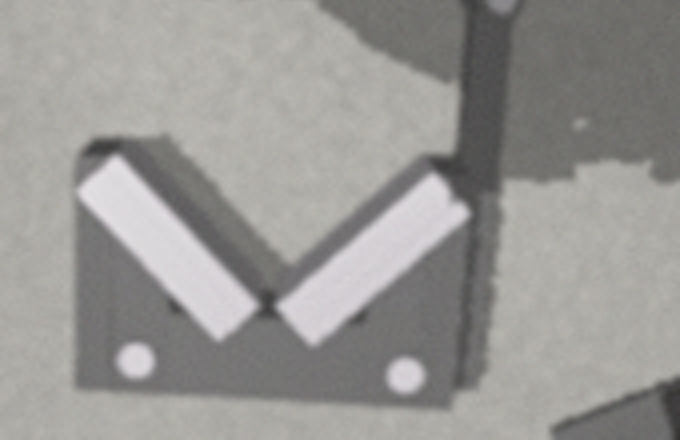

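View pics/w1d.png

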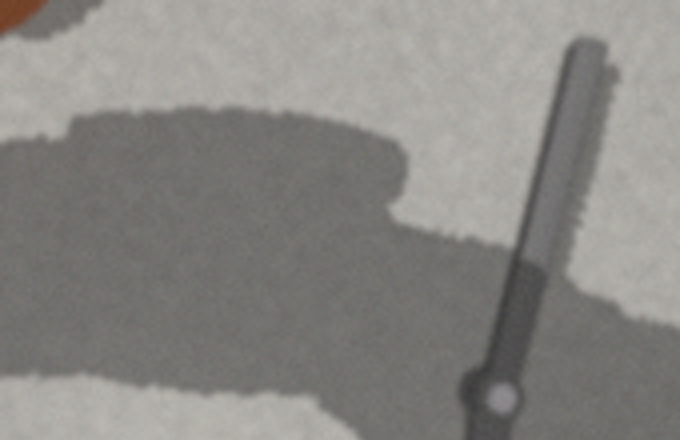

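```bash
cat > fit.py <<'E'
from h import *
import pickle
from scipy.optimize import least_squares
p=pickle.load(open("w1.pkl","rb"))
c=lambda x,y:(244.9+x/4,129.9+y/4)
obs={"L":c(120,155),"R":c(432,172),"V":None,"BL":c(77,388),"BR":c(450,405),"H":(245+501/4,30+397/4)}
# apex from line intersection
def inter(a,b,e,f):
    l=np.cross(np.cross([*a,1],[*b,1]),np.cross([*e,1],[*f,1])); return l[:2]/l[2]
obs["V"]=tuple(inter(c(120,155),c(262,305),c(432,172),c(275,305)))
def model(q):
    x,y,th,s=q
    P={"L":(.003-s,.059,.045),"R":(.003-s,-.059,.045),"V":(-s-.0566,0,.045),"BL":(-.115,.075,.045),"BR":(-.115,-.075,.045),"H":(.046,-.078,.046)}
    R=np.array([[np.cos(th),-np.sin(th)],[np.sin(th),np.cos(th)]])
    return np.array([[*(R@np.array(P[k][:2])+[x,y]),P[k][2]] for k in obs])
f=lambda q:(proj(p,model(q))-np.array([obs[k] for k in obs])).ravel()
r_=least_squares(f,[.56,-.18,1.45,.01])
if __name__=="__main__":
    print(r_.x,np.degrees(r_.x[2])); print(dict(zip(obs,r_.fun.reshape(-1,2).round(2))))
    th=r_.x[2];R=np.array([[np.cos(th),-np.sin(th)],[np.sin(th),np.cos(th)]])
    print("seat",R@[-r_.x[3],0]+r_.x[:2],"hinge",R@[.046,-.078]+r_.x[:2])
    h=atz(p,245+501/4,30+397/4,.046); t=atz(p,245+588/4,30+42/4,.044); print(h,t,np.linalg.norm(h-t))
    d=R.T@(t-h)[:2]; print("keeper",np.arctan2(d[0],d[1]))
E
python3 fit.py
```

```text
[ 0.54940183 -0.1657432   1.40194924  0.02359688] 80.32577443548576
{'L': array([-0.43, -0.51]), 'R': array([ 0.45, -0.24]), 'V': array([0.05, 0.83]), 'BL': array([-1.17,  0.11]), 'BR': array([1.  , 1.14]), 'H': array([ 0.1 , -0.98])}
seat [ 0.54543646 -0.18900452] hinge [ 0.63402271 -0.13350495]
[ 0.63377726 -0.13488091  0.046     ] [ 0.67284765 -0.01847381  0.044     ] 0.12280515963168234
keeper 1.7257705848649885
```

```bash
python3 -m creep '[[139,0.06,0.01,0,3],[139,0.12,0.02,0,3],[139,0.18,0.03,0,3],[139,0.2,0.03,0,3],[139,0.2,0.03,0,3],[139,0.2,0.03,0,3]]' 20
python3 - <<'E'
from h import *
import pickle
s=telemetry.get_state();print(s["tool_pos"],s["eef_rot"],s["opening"],s["contact_force"])
p=wrist(); cv2.imwrite("pics/w2.png",p["image"]); pickle.dump(p,open("w2.pkl","wb"))
for q in imaging.trace(p,"housing"):
    m=q["pixels"].astype(np.uint8);cs=max(cv2.findContours(m,0,1)[0],key=cv2.contourArea)
    print(q["score"],q["rect"],cv2.fitEllipse(cs) if len(cs)>5 else 0)
for t in ["housing","spool","keeper_hinge","keeper_tip"]:
    for q in imaging.place_of(p,t): v,u=q["location"];print(t,q["score"],u,v,atz(p,u,v,0 if t in("housing","spool") else .04))
E
```

```text
clock: 4.42
tool_pos: [0.6093, 0.0249, 0.3496]
eef_rot: [0.764, 0.645, -0.001, 0.001]
contact_force: [0.1, -1.2, 0.6]
opening: 0.456
[0.60930141 0.02493904 0.34963025] [ 7.64344574e-01  6.44807257e-01 -5.95594472e-04  7.86738191e-04] 0.45623087725515443 [ 0.09391288 -1.23876677  0.64498472]
0.94 [289.8, 92.3, 347.0, 155.6] ((318.7384948730469, 124.59747314453125), (57.08646774291992, 57.35734558105469), 145.0807342529297)
0.86 [239.3, 0.0, 303.1, 47.9] ((273.0312805175781, 19.433135986328125), (48.084564208984375, 67.03526306152344), 101.34378051757812)
0.71 [182.6, 125.7, 246.5, 178.9] ((216.78138732910156, 151.5449981689453), (53.740318298339844, 63.37727355957031), 72.32813262939453)
housing 0.93 220.6 147.4 [0.4523661 0.0580267 0.       ]
housing 0.79 318.0 121.0 [0.61395947 0.07211042 0.        ]
spool 0.86 422.5 156.2 [ 0.7715116 -0.0107983  0.       ]
keeper_hinge 0.8 350.0 247.6 [ 0.63159699 -0.13126798  0.04      ]
keeper_tip 0.87 365.9 174.2 [ 0.67268832 -0.01607704  0.04      ]
```

View pics/w2.png

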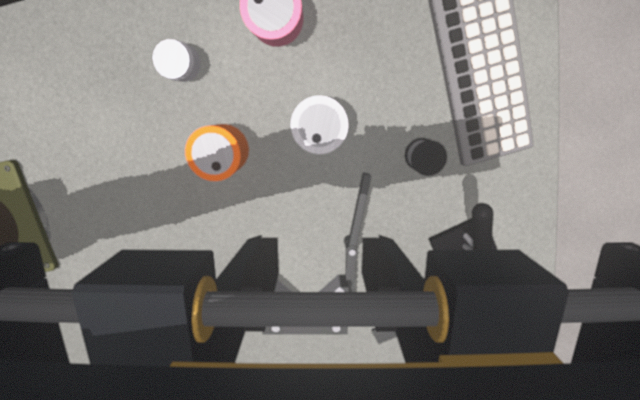

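```bash
cat > hf.py <<'E'
from h import *
from scipy.optimize import least_squares
def circ(x,y,z,rr=.04):
    a=np.linspace(0,2*np.pi,60); return np.c_[x+rr*np.cos(a),y+rr*np.sin(a),z+0*a]
def hull(p,x,y):
    q=proj(p,np.r_[circ(x,y,0),circ(x,y,.06)]); return cv2.convexHull(q.astype(np.float32))[:,0]
def feat(p,x,y):
    h=hull(p,x,y); m=cv2.moments(h); return np.array([m["m10"]/m["m00"],m["m01"]/m["m00"]])
def fit(p,mask,x0):
    m=cv2.moments(mask.astype(np.uint8),True);c=np.array([m["m10"]/m["m00"],m["m01"]/m["m00"]])
    o=least_squares(lambda q:feat(p,*q)-c,x0,diff_step=1e-3)
    return o.x,m["m00"],cv2.contourArea(hull(p,*o.x))
E
python3 - <<'E'
from hf import *
def best(p,n):
    c=imaging.trace(p,"housing")
    for q in c:
        m=q["pixels"]; x,a,b=fit(p,m,[.6,.07])
        if np.hypot(x[0]-.615,x[1]-.07)<.03: print(n,q["score"],x,a,b)
import pickle
p=wrist(); best(p,"wrist")
p=imaging.snapshot("top"); best(p,"top")
p=imaging.snapshot("scene"); best(p,"scene")
E
```

```text
wrist 0.87 [0.6146972  0.06884911] 2516.0 2600.1712176066358
scene 0.9 [0.61264671 0.06754744] 1073.0 1090.9335637900513
```

```bash
python3 -m creep '[[139,0.05,-0.002,0,0],[139,0.104,-0.002,0.03,0],[139,0.104,-0.002,0.09,0],[139,0.104,-0.002,0.15,0],[139,0.104,-0.002,0.21,0],[139,0.104,-0.002,0.26,0],[139,0.104,-0.002,0.3,0],[139,0.104,-0.002,0.325,0],[139,0.104,-0.002,0.33,0],[139,0.104,-0.002,0.33,0]]' 20
cat > v.py <<'E'
from h import *
O=np.array([.5494,-.1657]);th=1.402
X=np.array([np.cos(th),np.sin(th)]);Y=np.array([-X[1],X[0]])
def tov(P): d=np.array(P)[:2]-O; return np.array([d@X,d@Y])
if __name__=="__main__":
    s=telemetry.get_state();f=s["contact_force"]
    q=s["eef_rot"];M=Ro.from_quat(q).as_matrix()
    print("t",s["clock"],"v",tov(s["tool_pos"]).round(4),"z",s["tool_pos"][2].round(4),"F_v",np.r_[f[:2]@X,f[:2]@Y,f[2]].round(1),"yawerr",round(float(np.degrees(np.arctan2(M[1,0],M[0,0])-th)),2),"open",s["opening"])
E
python3 v.py
python3 - <<'E'
from h import *
p=imaging.snapshot("scene"); cv2.imwrite("pics/s2.png",cv2.resize(p["image"][120:300,220:460],None,fx=3,fy=3))
E
```

```text
clock: 6.28
tool_pos: [0.6253, 0.1309, 0.0199]
eef_rot: [0.763, 0.646, 0.0, 0.0]
contact_force: [0.8, -0.0, 0.7]
opening: 0.455
t 6.275 v [ 0.3052 -0.025 ] z 0.0199 F_v [ 0.1 -0.8  0.7] yawerr 0.18 open 0.45496368024129
```

View pics/s2.png

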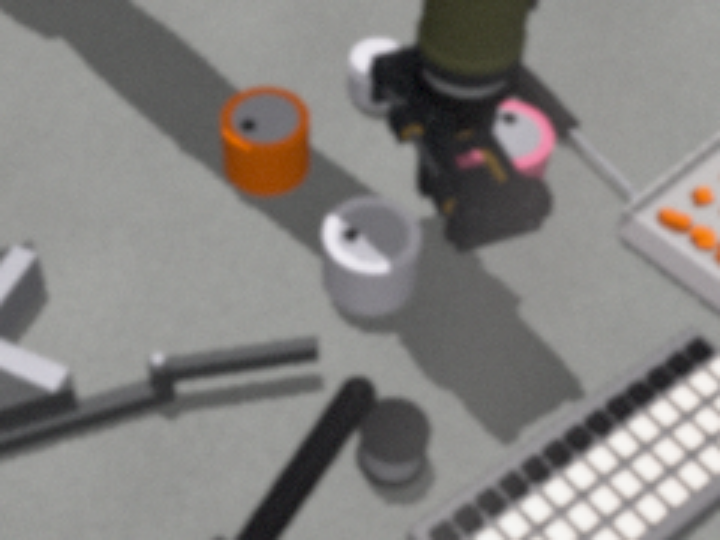

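```bash
python3 -m creep '[[139,-0.01,0,0,0],[139,-0.02,0,0,0],[139,-0.03,-0.001,0,0],[139,-0.042,-0.002,0,0],[139,-0.055,-0.004,0,0],[139,-0.068,-0.005,0,0],[139,-0.081,-0.006,0,0],[139,-0.094,-0.007,0,0],[139,-0.105,-0.008,0,0],[139,-0.11,-0.009,0,0]]' 20
python3 v.py
python3 - <<'E'
from hf import *
from v import tov
for n in("scene",):
    p=imaging.snapshot(n)
    cv2.imwrite("pics/s3.png",cv2.resize(p["image"][120:300,200:440],None,fx=3,fy=3))
    for q in imaging.trace(p,"housing"):
        x,a,b=fit(p,q["pixels"],[.6,0]); print(n,q["score"],tov(x),a,b)
E
```

```text
clock: 7.58
tool_pos: [0.5975, 0.0225, 0.0193]
eef_rot: [0.764, 0.646, -0.0, 0.0]
contact_force: [0.6, 2.5, 0.5]
opening: 0.455
t 7.575 v [ 0.1936 -0.0158] z 0.0193 F_v [ 2.6 -0.1  0.5] yawerr 0.11 open 0.4552700599985738
scene 0.93 [ 0.14749923 -0.01537078] 1047.0 1114.753123972332
scene 0.85 [0.17475667 0.117634  ] 270.0 954.3825214467943
scene 0.56 [0.39339881 0.03871655] 965.0 982.54841678706
```

View pics/s3.png

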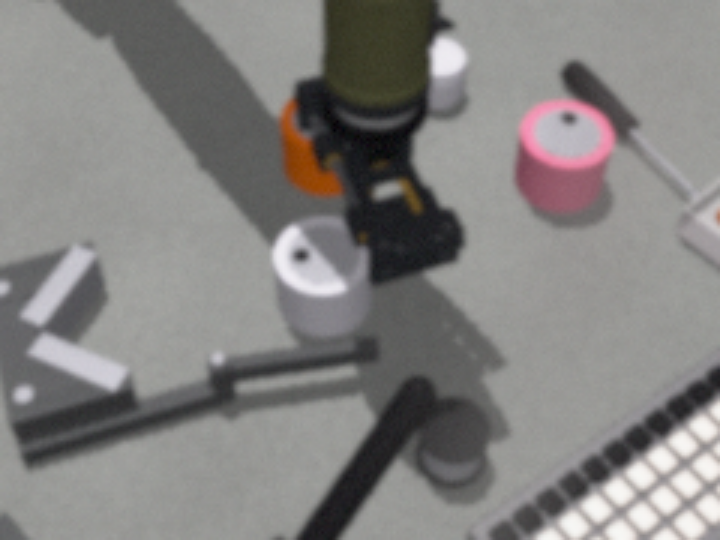

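```bash
python3 -m creep '[[139,-0.012,-0.002,0,0],[139,-0.026,-0.003,0,0],[139,-0.041,-0.005,0,0],[139,-0.056,-0.007,0,0],[139,-0.071,-0.009,0,0],[139,-0.086,-0.01,0,0],[139,-0.101,-0.012,0,0],[139,-0.116,-0.014,0,0],[139,-0.13,-0.015,0,0],[139,-0.14,-0.016,0,0]]' 20
python3 v.py
python3 - <<'E'
from hf import *
from v import tov
for n in("scene","top"):
    p=imaging.snapshot(n)
    i=p["image"][180:290,220:360] if n=="scene" else p["image"][150:270,290:450]
    cv2.imwrite(f"pics/{n}4.png",cv2.resize(i,None,fx=5,fy=5,interpolation=cv2.INTER_CUBIC))
    for q in imaging.trace(p,"housing"):
        x,a,b=fit(p,q["pixels"],[.6,0]); print(n,q["score"],tov(x),a,b)
E
```

```text
clock: 8.93
tool_pos: [0.5586, -0.1128, 0.0194]
eef_rot: [0.763, 0.646, -0.0, 0.0]
contact_force: [0.0, 1.3, -0.8]
opening: 0.456
t 8.925 v [ 0.0537 -0.0002] z 0.0194 F_v [ 1.2  0.2 -0.8] yawerr 0.14 open 0.45580770074356314
scene 0.92 [0.19989651 0.12862702] 905.0 935.062667604303
scene 0.71 [ 0.00225016 -0.00269061] 870.0 1182.4054452661658
scene 0.71 [0.39378016 0.03895899] 946.0 982.2086289399303
scene 0.48 [ 0.09874632 -0.08421863] 525.0 1233.9749561697245
scene 0.41 [-0.03922401 -0.03508048] 3284.0 1261.5606642684434
top 0.86 [0.19910263 0.12797856] 829.0 834.9612989234738
top 0.59 [0.39230634 0.03678707] 950.0 911.8161370775197
```

View pics/scene4.png

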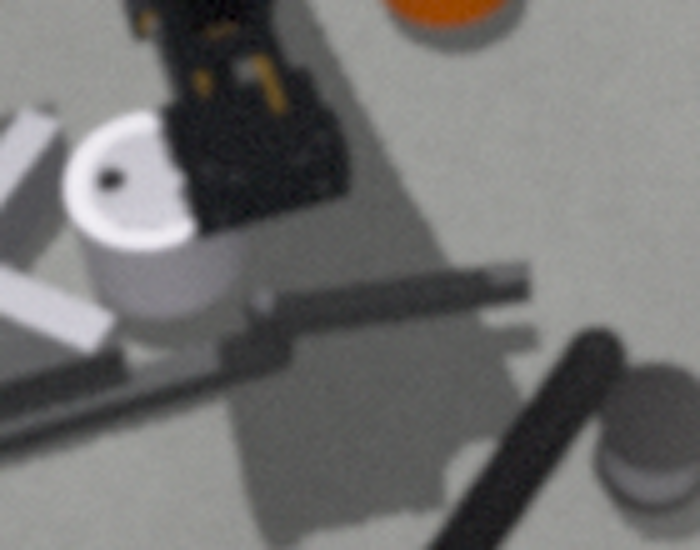

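View pics/top4.png

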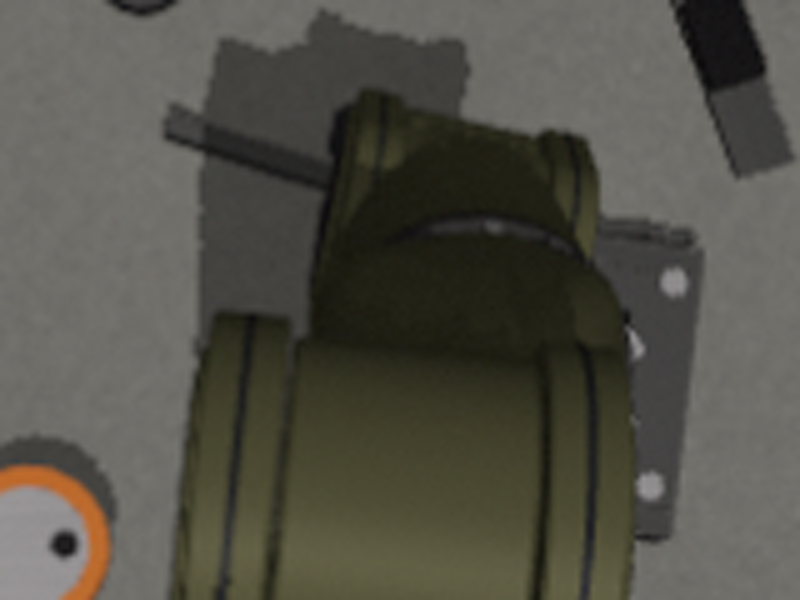

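```bash
python3 -m creep '[[139,-0.006,0,0,0],[139,-0.013,0,0,0],[139,-0.019,0,0,0],[139,-0.023,0,0,0],[139,-0.025,0,0,0],[139,-0.026,0,0,0]]' 20
python3 v.py
```

```text
clock: 9.88
tool_pos: [0.5546, -0.1372, 0.0193]
eef_rot: [0.763, 0.646, 0.0, -0.0]
contact_force: [0.3, 1.0, -0.5]
opening: 0.455
t 9.875 v [ 0.029  -0.0003] z 0.0193 F_v [ 1.  -0.2 -0.5] yawerr 0.18 open 0.45538289933047593
```

```bash
python3 -m creep '[[139,-0.001,0,0,0],[139,-0.002,0,0,0],[139,-0.003,0,0,0],[139,-0.004,0,0,0]]'
python3 v.py
python3 -m creep '[[139,-0.001,0,0,0],[139,-0.002,0,0,0]]'
python3 v.py
```

```text
clock: 10.38
tool_pos: [0.5539, -0.1412, 0.0193]
eef_rot: [0.763, 0.646, 0.0, -0.0]
contact_force: [-0.2, 1.0, -0.8]
opening: 0.454
t 10.375 v [ 0.0249 -0.0003] z 0.0193 F_v [ 0.9  0.4 -0.8] yawerr 0.18 open 0.4535931545565421
clock: 10.62
tool_pos: [0.5536, -0.1432, 0.0194]
eef_rot: [0.763, 0.646, 0.0, -0.0]
contact_force: [0.1, 1.6, -0.9]
opening: 0.458
t 10.625 v [ 0.0229 -0.0004] z 0.0194 F_v [ 1.6  0.2 -0.9] yawerr 0.18 open 0.4580296069965288
```

```bash
python3 -m creep '[[139,-0.001,0,0,0],[139,-0.001,0,0,0]]'
python3 v.py
python3 -m creep '[[139,-0.001,0,0,0],[139,-0.001,0,0,0]]'
python3 v.py
python3 -m creep '[[139,-0.001,0,0,0],[139,-0.001,0,0,0]]'
python3 v.py
```

```text
clock: 10.88
tool_pos: [0.5534, -0.1443, 0.0194]
eef_rot: [0.763, 0.646, -0.0, 0.0]
contact_force: [-0.4, 1.8, -0.3]
opening: 0.455
t 10.875 v [ 0.0217 -0.0004] z 0.0194 F_v [ 1.7  0.7 -0.3] yawerr 0.16 open 0.4554972904522789
clock: 11.12
tool_pos: [0.5533, -0.1452, 0.0194]
eef_rot: [0.763, 0.646, 0.0, 0.0]
contact_force: [0.5, 1.3, 0.5]
opening: 0.454
t 11.125 v [ 0.0208 -0.0004] z 0.0194 F_v [ 1.3 -0.3  0.5] yawerr 0.17 open 0.45408363182807215
clock: 11.38
tool_pos: [0.5531, -0.1462, 0.0194]
eef_rot: [0.763, 0.646, 0.0, -0.0]
contact_force: [1.1, 1.7, -0.1]
opening: 0.451
t 11.375 v [ 0.0199 -0.0004] z 0.0194 F_v [ 1.8 -0.8 -0.1] yawerr 0.17 open 0.45142129791475
```

```bash
python3 -m creep '[[139,-0.001,0,0,0],[139,-0.001,0,0,0]]' >/dev/null
python3 v.py
python3 -m creep '[[139,-0.001,0,0,0],[139,-0.001,0,0,0]]'>/dev/null
python3 v.py
```

```text
t 11.625 v [ 0.0194 -0.0001] z 0.0193 F_v [3.1 0.5 1. ] yawerr 0.19 open 0.4539039497655383
t 11.875 v [0.0189 0.0001] z 0.0193 F_v [4.1 1.4 0.9] yawerr 0.22 open 0.4568780889098031
```

```bash
python3 -m creep '[[139,-0.001,0,0,0],[139,-0.001,0,0,0]]' >/dev/null
python3 v.py
python3 -m creep '[[139,-0.0005,0,0,0],[139,-0.001,0,0,0]]'>/dev/null
python3 v.py
```

```text
t 12.125 v [0.0185 0.0003] z 0.0193 F_v [6.5 2.4 1.8] yawerr 0.24 open 0.4519460083287698
t 12.375 v [0.0184 0.0003] z 0.0193 F_v [7.9 2.5 1.3] yawerr 0.27 open 0.4519041633191051
```

```bash
python3 -m creep '[[139,0,-0.0005,0,0],[139,0,-0.0007,0,0]]' >/dev/null
python3 v.py
python3 -m creep '[[139,-0.001,0,0,0],[139,-0.002,0,0,0]]'>/dev/null
python3 v.py
```

```text
t 12.625 v [0.0184 0.0004] z 0.0193 F_v [7.6 0.4 1.8] yawerr 0.29 open 0.4524942626059618
t 12.875 v [0.0182 0.0003] z 0.0193 F_v [11.7  0.9  3. ] yawerr 0.35 open 0.4580395377810599
```

```bash
python3 -m creep '[[139,-0.001,-0.0003,0,0],[139,-0.0015,-0.0003,0,0]]' >/dev/null
python3 v.py
python3 -m creep '[[139,0,0,0,0],[139,0,0,0,0],[139,0,0,0,0],[139,0,0,0,0]]'>/dev/null
python3 v.py
python3 -m creep '[[139,0,0,0,0],[139,0,0,0,0],[139,0,0,0,0],[139,0,0,0,0],[139,0,0,0,0]]'>/dev/null
python3 v.py;  python3 - <<'E'
from hf import *
from v import tov
p=imaging.snapshot("scene")
cv2.imwrite(f"pics/s5.png",cv2.resize(p["image"][180:290,220:360],None,fx=5,fy=5,interpolation=cv2.INTER_CUBIC))
E
```

```text
t 13.125 v [0.018  0.0004] z 0.0194 F_v [13.   0.4  2.3] yawerr 0.41 open 0.45139906194335355
t 13.625 v [0.0181 0.0004] z 0.0194 F_v [11.9  0.8  2. ] yawerr 0.42 open 0.45429728166447264
t 14.25 v [0.0181 0.0004] z 0.0194 F_v [13.7  0.9  2.1] yawerr 0.42 open 0.45582588581677974
```

View pics/s5.png

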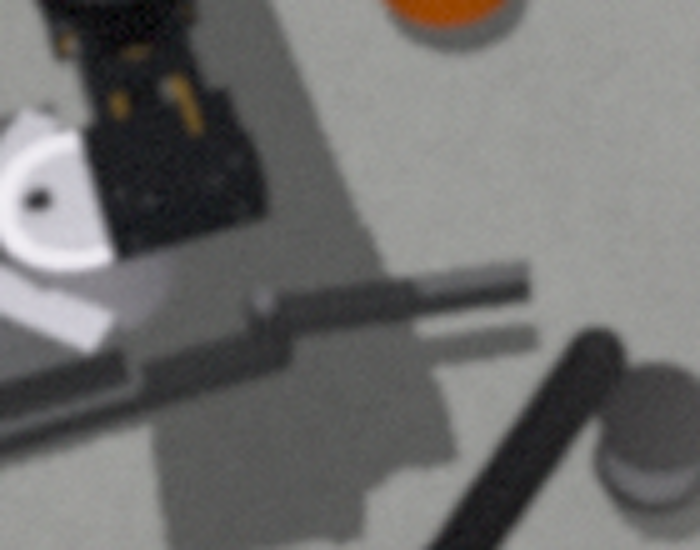

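```bash
python3 -m creep '[[139,-0.0008,0,0,0],[139,-0.0008,0,0,0],[139,-0.0008,0,0,0],[139,-0.0008,0,0,0],[139,-0.0008,0,0,0]]'>/dev/null
python3 v.py
python3 -m creep '[[139,-0.0002,0,0,0],[139,0,0,0,0],[139,0,0,0,0],[139,0,0,0,0],[139,0,0,0,0]]'>/dev/null
python3 v.py
```

```text
t 14.925 v [0.018  0.0004] z 0.0194 F_v [13.1  1.8  2.2] yawerr 0.45 open 0.4546919715314515
t 15.55 v [0.018  0.0004] z 0.0194 F_v [13.4  0.5  2. ] yawerr 0.45 open 0.4544389598035785
```

```bash
python3 -m creep '[[139,-0.001,0,0,0],[139,-0.001,0,0,0],[139,-0.001,0,0,0],[139,-0.001,0,0,0]]'>/dev/null
python3 v.py
python3 -m creep '[[139,0,0,0,0],[139,0,0,0,0],[139,0,0,0,0],[139,0,0,0,0],[139,0,0,0,0],[139,0,0,0,0],[139,0,0,0,0],[139,0,0,0,0]]'>/dev/null
python3 v.py
```

```text
t 16.05 v [0.0179 0.0004] z 0.0194 F_v [13.6  1.8  3.5] yawerr 0.48 open 0.455238872114661
t 17.05 v [0.018  0.0004] z 0.0194 F_v [15.5  0.7  3. ] yawerr 0.48 open 0.4594311703689352
```

```bash
python3 -m creep '[[139,0.008,0,0,0],[139,0.02,0,0,0],[139,0.035,0,0,0],[139,0.05,0,0,0],[139,0.06,0,-0.05,0],[139,0.06,0,-0.11,0],[255,0.06,0,-0.17,0],[255,0.06,0,-0.2,0],[255,0.06,0,-0.2,0]]'
python3 v.py
python3 - <<'E'
from hf import *
from v import tov
import pickle
s=telemetry.get_state();print(s["q"].round(2))
p=imaging.snapshot("scene")
for q in imaging.trace(p,"housing"):
    x,a,b=fit(p,q["pixels"],[.6,0]); print(q["score"],tov(x),a,b)
cv2.imwrite(f"pics/s6.png",cv2.resize(p["image"][180:330,180:380],None,fx=4,fy=4,interpolation=cv2.INTER_CUBIC))
w=pickle.load(open("w1.pkl","rb")); t=imaging.snapshot("top")
def tri(obs):
    def f(X): return np.concatenate([proj(c,X)[0]-np.array(uv) for c,uv in obs])
    o=least_squares(f,[.75,-.05,.05]);return o.x,o.fun.round(1)
print("handle tip",tri([(w,(530,45)),(p,(338,252)),(t,(340,115))]))
print("handle base",tri([(w,(514,158)),(p,(292,320)),(t,(388,113))]))
E
```

```text
clock: 18.18
tool_pos: [0.5623, -0.0957, 0.2218]
eef_rot: [0.763, 0.646, 0.002, 0.002]
contact_force: [1.2, 0.9, 0.1]
opening: 0.137
t 18.175 v [ 0.0712 -0.0009] z 0.2218 F_v [ 1.1 -1.1  0.1] yawerr 0.2 open 0.1366016529359691
[ 0.01  0.59  0.14  1.73 -0.1   0.83  0.02]
0.97 [0.20056991 0.12942988] 868.0 934.0673012109473
0.85 [0.39248566 0.03804987] 955.0 983.4598692979198
0.77 [-0.0229962  0.0079555] 1083.0 1186.4993440097896
0.59 [-0.12538214 -0.19098617] 769.0 1659.3288381875027
handle tip (array([ 0.79051311, -0.05728477,  0.16625483]), array([-0.4,  1.5,  1.6, -1.1, -1.4, -1.2]))
handle base (array([ 0.82922136, -0.19060075,  0.07429543]), array([-0.4, -2. , -2.9,  0.1,  0.2, -2. ]))
```

View pics/s6.png

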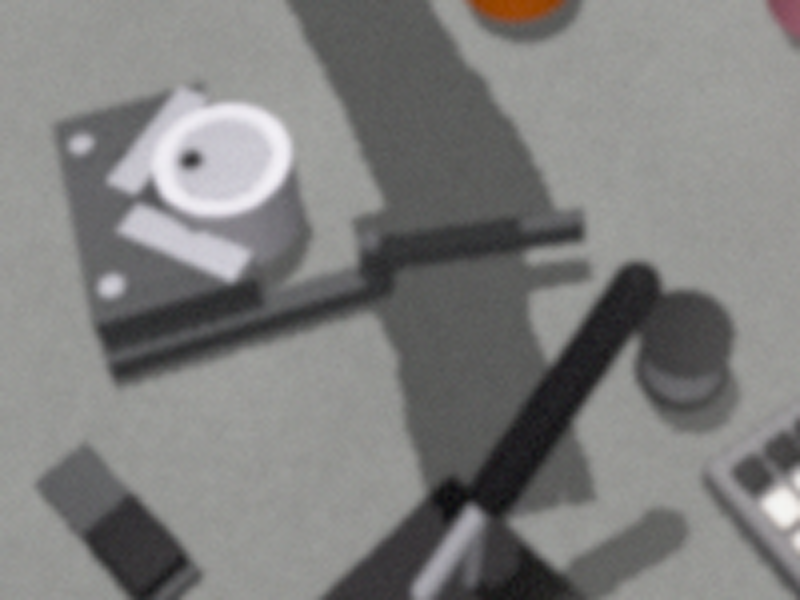

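```bash
python3 -m creep '[[255,0.005,0.015,0,-10],[255,0.01,0.03,0,-20],[255,0.015,0.045,0,-30],[255,0.02,0.06,0,-40],[255,0.025,0.075,0,-50],[255,0.03,0.09,0,-60],[255,0.039,0.11,0,-70],[255,0.039,0.117,0,-80],[255,0.039,0.117,0,-90],[255,0.039,0.117,0,-90]]' 30
python3 -m creep '[[255,0,0,0,0],[255,0,0,0,0]]' >/dev/null;python3 v.py
python3 - <<'E'
from h import *
from v import tov
p=wrist();cv2.imwrite("pics/w7.png",p["image"])
t=imaging.snapshot("scene")
cv2.imwrite("pics/s7.png",cv2.resize(t["image"][130:330,180:440],None,fx=3,fy=3,interpolation=cv2.INTER_CUBIC))
for n in ("keeper_hinge","keeper_tip"):
  for pp in(p,t):
    for q in imaging.place_of(pp,n)[:2]:
        v,u=q["location"];print(n,q["score"],(u,v),tov(atz(pp,u,v,.033)))
E
```

```text
clock: 19.58
tool_pos: [0.6813, -0.0766, 0.217]
eef_rot: [0.084, 0.996, 0.0, -0.002]
contact_force: [0.3, 0.4, 0.2]
opening: 0.006
t 19.825 v [ 0.1101 -0.1158] z 0.219 F_v [0.8 0.5 0.4] yawerr 90.1 open 0.004551485906488602
keeper_hinge 0.72 (258.2, 138.4) [ 0.04249527 -0.08029108]
keeper_hinge 0.83 (275.6, 242.7) [ 0.0499081 -0.0771299]
keeper_tip 0.84 (367.3, 153.9) [ 0.16368966 -0.09725833]
keeper_tip 0.82 (325.7, 235.5) [ 0.16709817 -0.09817086]
keeper_tip 0.35 (277.6, 243.0) [ 0.05408394 -0.07950638]
```

View pics/w7.png

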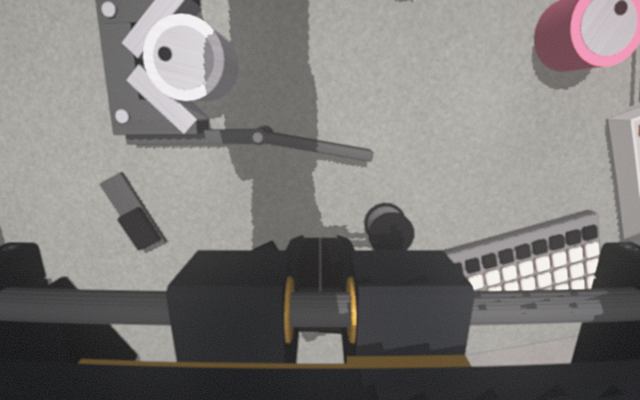

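View pics/s7.png

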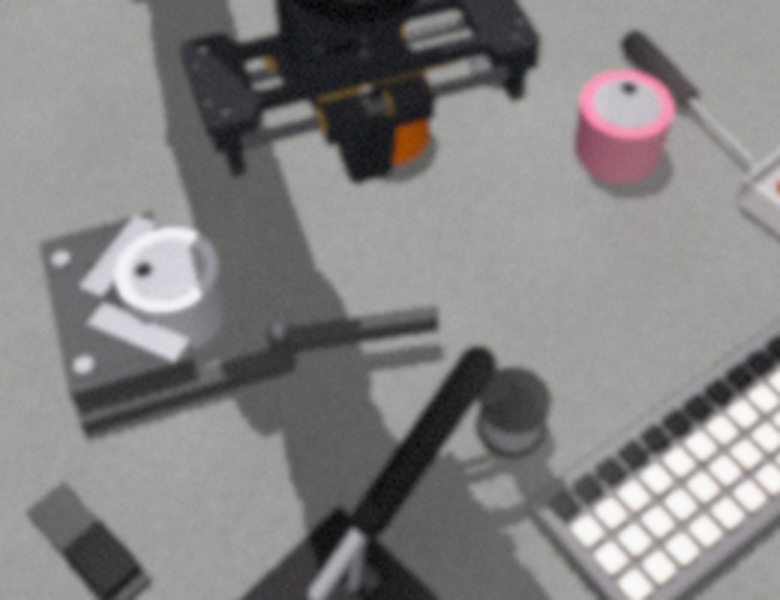

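```bash
python3 -m creep '[[255,0,0,0.05,0],[255,0,0,0.1,0],[255,0,0,0.14,0],[255,0,0,0.17,0],[255,0,0,0.185,0],[255,0,0,0.191,0],[255,0,0,0.191,0]]' >/dev/null;python3 v.py
python3 - <<'E'
import numpy as np
H=np.array([.046,-.078]);r=.07
for t in [1.726,1.6,1.45,1.3,1.15,1.0,.85,.7,.6,.5]:
    u=np.array([np.sin(t),np.cos(t)]);n=np.array([np.cos(t),-np.sin(t)])
    h=.0175*abs(n[0])+.009*abs(n[1])
    # contact radius
    c=np.array([np.sign(-n[0])*.0175,np.sign(-n[1])*.009])
    print(t,(H+r*u+(.006+h)*n).round(4),"rc",r+c@u)
E
```

```text
t 21.0 v [ 0.1101 -0.1168] z 0.0291 F_v [0.5 0.4 0.6] yawerr 90.17 open 0.0031995952071090013
1.726 [ 0.1124 -0.1062] rc 0.08589841922779615
1.6 [ 0.1155 -0.0955] rc 0.08722974235251475
1.45 [ 0.1175 -0.0865] rc 0.0537120475811485
1.3 [ 0.1186 -0.0779] rc 0.05554522121282041
1.15 [ 0.1186 -0.0689] rc 0.057703018013398305
1.0 [ 0.1173 -0.0596] rc 0.060136978518675076
0.85 [ 0.1146 -0.0501] rc 0.06279244122300973
0.7 [ 0.1104 -0.0407] rc 0.06560977015890081
0.6 [ 0.1066 -0.0346] rc 0.067546777249774
0.5 [ 0.1021 -0.0289] rc 0.0695082961314398
```

```bash
python3 -m creep '[[255,0.006,0.001,0,0],[255,0.012,0.002,0,0],[255,0.0215,0.0055,0,0],[255,0.0305,0.0075,0,0],[255,0.039,0.0086,0,0],[255,0.048,0.0086,0,0],[255,0.0574,0.0073,0,0],[255,0.067,0.0046,0,0],[255,0.073,0.002,0,0],[255,0.076,0.0004,0,0]]' ;python3 v.py
python3 - <<'E'
from hf import *
from v import tov
t=imaging.snapshot("scene")
cv2.imwrite("pics/s8.png",cv2.resize(t["image"][130:330,180:440],None,fx=3,fy=3,interpolation=cv2.INTER_CUBIC))
for n in ("keeper_hinge","keeper_tip","keeper_pad"):
  for pp in(t,):
    for q in imaging.place_of(pp,n)[:2]:
        v,u=q["location"];print(n,q["score"],(u,v),tov(atz(pp,u,v,.033)))
E
```

```text
clock: 22.25
tool_pos: [0.607, -0.0642, 0.0284]
eef_rot: [0.083, 0.997, -0.0, -0.0]
contact_force: [0.5, -0.8, 0.2]
opening: 0.002
t 22.25 v [ 0.1097 -0.0398] z 0.0284 F_v [-0.7 -0.7  0.2] yawerr 90.16 open 0.0018460270467804847
keeper_hinge 0.67 (304.2, 234.6) [ 0.12004247 -0.07852518]
keeper_hinge 0.58 (279.2, 244.5) [ 0.05645246 -0.08470098]
keeper_tip 0.93 (324.5, 237.9) [ 0.1620792  -0.10348198]
keeper_pad 0.65 (305.9, 232.6) [ 0.12566147 -0.07454235]
```

View pics/s8.png

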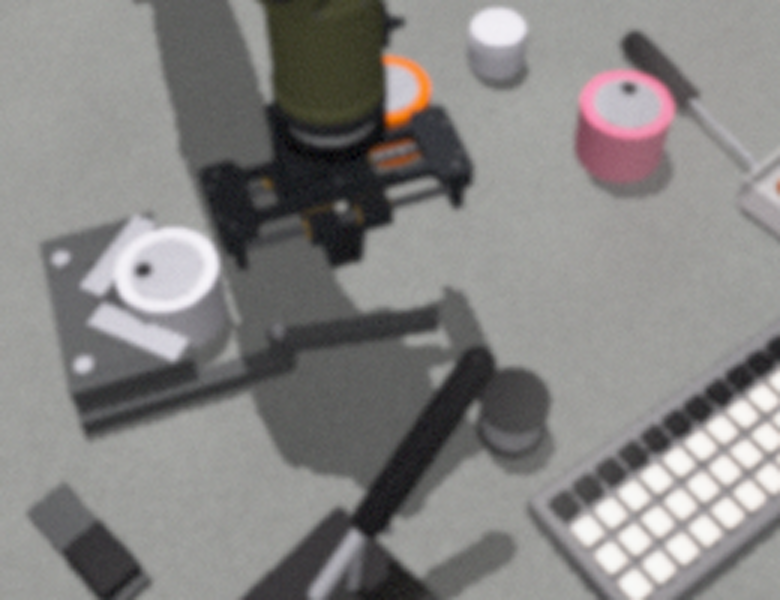

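Run:
```python
from h import *
from v import *
p=imaging.snapshot("scene"); s=telemetry.get_state()
print(s["tool_pos"],s["q"].round(3),proj(p,s["tool_pos"]), proj(p,[[.634,-.1335,.046],[.673,-.0185,.044]]))
im=p["image"].copy()
u=proj(p,s["tool_pos"])[0]; cv2.circle(im,(int(u[0]),int(u[1])),2,(0,0,255),1)
cv2.imwrite("pics/s9.png",cv2.resize(im[150:290,220:380],None,fx=5,fy=5,interpolation=cv2.INTER_CUBIC))
p=wrist();cv2.imwrite("pics/w9.png",p["image"])
```

```text
[ 0.6078512  -0.06374669  0.02837708] [ 0.153  0.911 -0.222  1.727  0.344  0.542  1.123] [[295.46935952 224.39871485]] [[273.57270367 240.50802655]
 [325.12459288 232.73349896]]
```

View pics/s9.png

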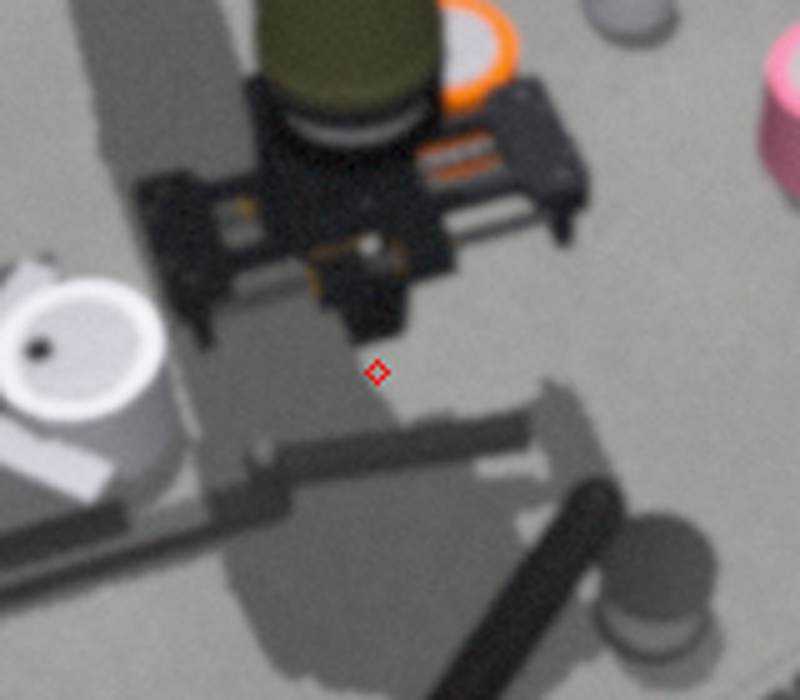

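View pics/w9.png

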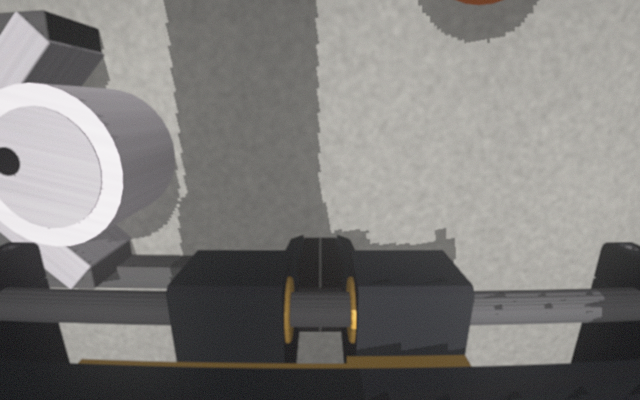

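Run:
```python
from h import *
p=imaging.snapshot("wrist");C=np.linalg.inv(np.array(p["hand_eye"]))
K=np.array(p["camera_matrix"])
for x in(-.009,0,.009):
  for z in(0,-.01,-.02,-.03):
    c=(C@[x,0,z,1])[:3]; 
    print(x,z,cv2.projectPoints(c.reshape(1,1,3),np.zeros(3),np.zeros(3),K,np.array(p["distortion"]))[0].ravel().round(1))
c=[(C@[.009,y,0,1])[:3] for y in(-.0175,.0175)]
print(cv2.projectPoints(np.array(c),np.zeros(3),np.zeros(3),K,np.array(p["distortion"]))[0][:,0])
```

```text
-0.009 0 [318.9 241.7]
-0.009 -0.01 [318.8 248.6]
-0.009 -0.02 [318.8 256.2]
-0.009 -0.03 [318.7 264.7]
0 0 [318.8 227.6]
0 -0.01 [318.8 233.8]
0 -0.02 [318.7 240.7]
0 -0.03 [318.7 248.4]
0.009 0 [318.8 213. ]
0.009 -0.01 [318.8 218.6]
0.009 -0.02 [318.7 224.7]
0.009 -0.03 [318.7 231.6]
[[288.76600497 213.00905149]
 [348.90233517 213.01634953]]
```

```bash
python3 -m creep '[[255,0,0,0.01,0],[255,0,0,0.018,0],[255,0,0,0.018,0],[255,0,0,0.018,0]]' >/dev/null;python3 v.py
python3 -m creep '[[255,0,0,0.004,0],[255,0,0,0.007,0],[255,0,0,0.007,0]]' >/dev/null;python3 v.py
python3 - <<'E'
from h import *
p=imaging.snapshot("scene"); s=telemetry.get_state()
print(s["tool_pos"],proj(p,[s["tool_pos"],s["tool_pos"]+[0,0,.03]]))
im=p["image"].copy()
for z in(0,.03):
  u=proj(p,s["tool_pos"]+[0,0,z])[0]; im[int(u[1]+.5),int(u[0]+.5)]=(0,0,255)
cv2.imwrite("pics/s10.png",cv2.resize(im[180:270,250:350],None,fx=8,fy=6,interpolation=cv2.INTER_CUBIC))
E
```

```text
t 23.1 v [ 0.1102 -0.0401] z 0.0102 F_v [-0.4  1.   0.2] yawerr 90.18 open 0.0020043197224052065
t 23.475 v [ 0.1101 -0.0399] z 0.0031 F_v [-0.2 -0.2 -0.1] yawerr 90.18 open 0.002964833403935056
[ 0.60730535 -0.06381531  0.00322866] [[295.80477317 229.99499106]
 [295.24893365 223.11282177]]
```

View pics/s10.png

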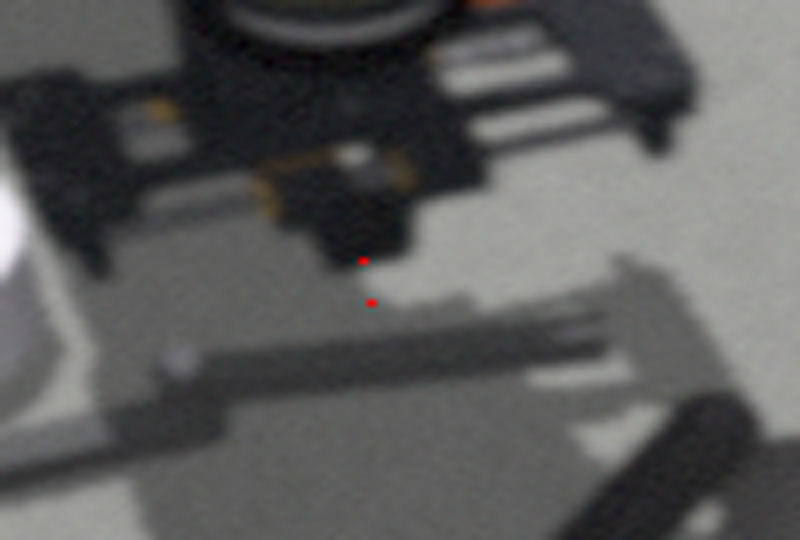

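```bash
python3 -m creep '[[255,0,0,-0.05,0],[255,-0.02,0,-0.07,0],[255,-0.06,0,-0.07,0],[255,-0.077,0,-0.07,0],[255,-0.077,0,-0.04,0],[255,-0.077,0,-0.01,0],[255,-0.077,0,0,0],[255,-0.077,0,0,0],[255,-0.077,0,0.001,0]]' >/dev/null;python3 v.py
python3 -m creep '[[255,0.006,0.001,0,0],[255,0.012,0.002,0,0],[255,0.0215,0.0055,0,0],[255,0.0305,0.0075,0,0],[255,0.034,0.008,0,0]]' ;python3 v.py
python3 - <<'E'
from h import *
p=imaging.snapshot("scene")
cv2.imwrite("pics/s11.png",cv2.resize(p["image"][150:290,220:380],None,fx=5,fy=4,interpolation=cv2.INTER_CUBIC))
E
```

```text
t 24.65 v [ 0.1106 -0.1183] z 0.0037 F_v [ 0.5 -0.   0.6] yawerr 90.17 open 0.003373616611879526
clock: 25.28
tool_pos: [0.6515, -0.0636, 0.0029]
eef_rot: [0.083, 0.997, -0.0, 0.001]
contact_force: [3.7, -3.9, 0.8]
opening: 0.007
t 25.275 v [ 0.1178 -0.0835] z 0.0029 F_v [-3.2 -4.3  0.8] yawerr 90.18 open 0.0066753445943572
```

View pics/s11.png

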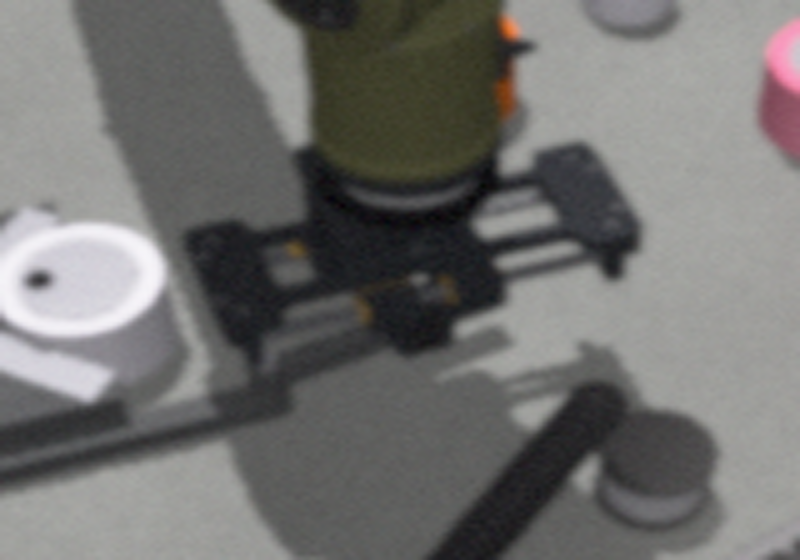

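Run:
```python
from h import *
from v import *
p=imaging.snapshot("scene")
s=telemetry.get_state(); c=tov(s["tool_pos"])
# legs in s11: left (258,370)->, right (612,278)
for px,sx in (((258,372),-1),((612,278),1)):
    u=220+px[0]/5,150+px[1]/4
    best=[]
    for z in (.03,.05,.06,.07,.08,.09,.1): 
        print(z,(tov(atz(p,*u,z))-c).round(3),end=" ")
    print()
```

```text
0.03 [-0.077  0.01 ] 0.05 [-0.079 -0.002] 0.06 [-0.079 -0.009] 0.07 [-0.08  -0.015] 0.08 [-0.081 -0.021] 0.09 [-0.082 -0.027] 0.1 [-0.083 -0.034] 
0.03 [0.104 0.016] 0.05 [0.098 0.004] 0.06 [ 0.095 -0.003] 0.07 [ 0.092 -0.009] 0.08 [ 0.089 -0.015] 0.09 [ 0.086 -0.022] 0.1 [ 0.082 -0.028]
```

```bash
python3 -m creep '[[255,0.006,0,0.003,0],[255,0.015,0,0.006,0],[255,0.0244,-0.001,0.006,0],[255,0.034,-0.0035,0.006,0],[255,0.039,-0.0055,0.006,0],[255,0.0433,-0.0077,0.006,0]]' >/dev/null;python3 v.py
python3 - <<'E'
from h import *
p=imaging.snapshot("scene")
cv2.imwrite("pics/s12.png",cv2.resize(p["image"][150:290,220:380],None,fx=5,fy=4,interpolation=cv2.INTER_CUBIC))
E
```

```text
t 26.125 v [ 0.1107 -0.0394] z -0.0037 F_v [ 0.6 -5.4 -0.7] yawerr 90.19 open 0.005815383460999421
```

View pics/s12.png

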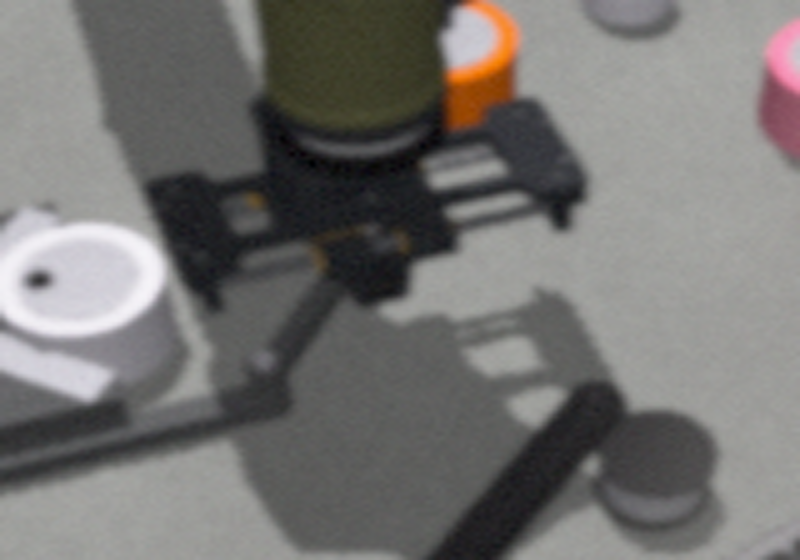

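```bash
python3 -m creep '[[255,-0.012,0.012,0,0],[255,-0.015,0.015,-0.03,0],[255,-0.015,0.02,-0.07,10],[255,-0.005,0.023,-0.07,20],[255,0.004,0.023,-0.07,30],[255,0.004,0.023,-0.07,40],[255,0.004,0.023,-0.07,50],[255,0.004,0.023,-0.07,60],[255,0.004,0.023,-0.07,70],[255,0.004,0.023,-0.07,74]]' >/dev/null
python3 -m creep '[[255,0,0,0,0],[255,0,0,0,0]]'>/dev/null
python3 v.py
python3 - <<'E'
from h import *
from v import tov
p=wrist();cv2.imwrite("pics/w13.png",p["image"])
for n in ("keeper_hinge","keeper_tip"):
    for q in imaging.place_of(p,n)[:2]:
        v,u=q["location"];print(n,q["score"],(u,v),tov(atz(p,u,v,.033)))
p=imaging.snapshot("scene")
for n in ("keeper_hinge","keeper_tip"):
    for q in imaging.place_of(p,n)[:2]:
        v,u=q["location"];print(n,q["score"],(u,v),tov(atz(p,u,v,.033)))
cv2.imwrite("pics/s13.png",cv2.resize(p["image"][150:290,220:380],None,fx=5,fy=4,interpolation=cv2.INTER_CUBIC))
E
```

```text
t 27.675 v [ 0.1334 -0.0343] z 0.0659 F_v [0.7 0.3 0.1] yawerr 16.23 open 0.003267337759604216
keeper_hinge 0.97 (341.1, 334.0) [ 0.04280407 -0.07775279]
keeper_tip 0.83 (243.5, 198.6) [0.12758129 0.01812535]
keeper_hinge 0.57 (273.9, 244.7) [ 0.0446684 -0.0810311]
keeper_tip 0.66 (293.0, 206.5) [0.12040506 0.01024721]
```

View pics/s13.png

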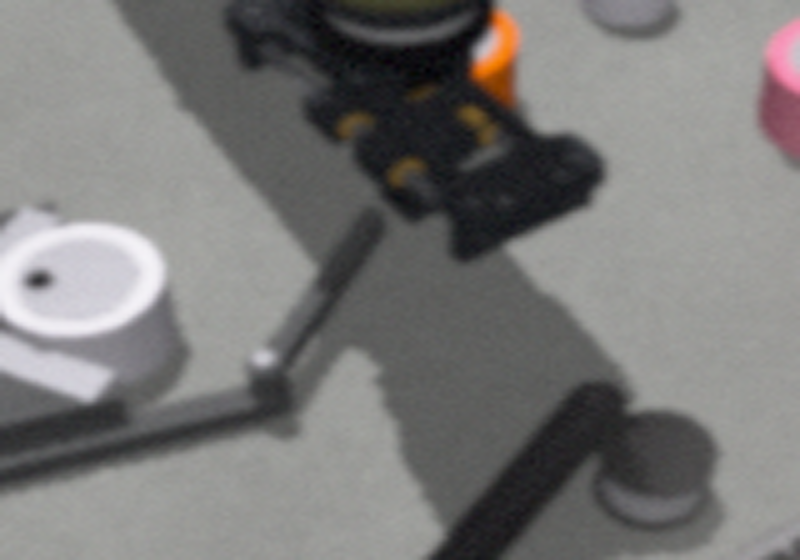

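```bash
python3 -m creep '[[255,0,0,0.04,0],[255,0,0,0.065,0],[255,0,0,0.07,0],[255,0,0,0.07,0]]' >/dev/null; python3 v.py
python3 - <<'E'
import numpy as np
from v import *
s=telemetry.get_state();c=tov(s["tool_pos"])
H=np.array([.046,-.078]);r=.088;a=np.radians(16.2)
ex=np.array([np.cos(a),np.sin(a)]);ey=np.array([np.sin(a),-np.cos(a)])
for t in [.7,.6,.5,.4,.3,.2,.1,0,-.1,-.15,-.2,-.25,-.28,-.3]:
    u=np.array([np.sin(t),np.cos(t)]);n=np.array([np.cos(t),-np.sin(t)])
    h=.009*abs(n@ex)+.0175*abs(n@ey)
    P=H+r*u+(.006+h)*n; d=P-c
    print(t,P.round(4),"tool",(d@ex).round(4),(d@ey).round(4))
E
```

```text
t 28.475 v [ 0.1334 -0.036 ] z -0.0033 F_v [ 0.3 -1.1  1.2] yawerr 16.17 open 0.008798516093827828
0.7 [ 0.1222 -0.0272] tool -0.0082 -0.0116
0.6 [ 0.1165 -0.0196] tool -0.0116 -0.0204
0.5 [ 0.1099 -0.0126] tool -0.016 -0.029
0.4 [ 0.1024 -0.0063] tool -0.0215 -0.0372
0.3 [ 0.0941 -0.0008] tool -0.0279 -0.0448
0.2 [0.0851 0.0039] tool -0.0352 -0.0517
0.1 [0.0756 0.0075] tool -0.0434 -0.0579
0 [0.0655 0.01  ] tool -0.0523 -0.0631
-0.1 [0.0552 0.0114] tool -0.0619 -0.0673
-0.15 [0.0499 0.0116] tool -0.0669 -0.069
-0.2 [0.0446 0.0115] tool -0.072 -0.0704
-0.25 [0.0393 0.0111] tool -0.0772 -0.0715
-0.28 [0.0361 0.0107] tool -0.0803 -0.072
-0.3 [0.0346 0.0106] tool -0.0819 -0.0723
```

```bash
python3 -m creep '[[255,-0.006,-0.008,0,0],[255,-0.01,-0.0155,0,0],[255,-0.0145,-0.026,0,0],[255,-0.0215,-0.037,0,0],[255,-0.0295,-0.0465,0,0],[255,-0.0385,-0.0545,0,0],[255,-0.048,-0.061,0,0],[255,-0.056,-0.065,0,0],[255,-0.062,-0.0673,0,0],[255,-0.064,-0.068,0,0]]' >/dev/null; python3 v.py
python3 - <<'E'
from h import *
p=imaging.snapshot("scene")
cv2.imwrite("pics/s14.png",cv2.resize(p["image"][160:280,220:360],None,fx=5,fy=4,interpolation=cv2.INTER_CUBIC))
E
```

```text
t 29.725 v [0.0527 0.012 ] z -0.0038 F_v [ 2.3 -2.2  0.5] yawerr 16.15 open 0.0016278921915677963
```

View pics/s14.png

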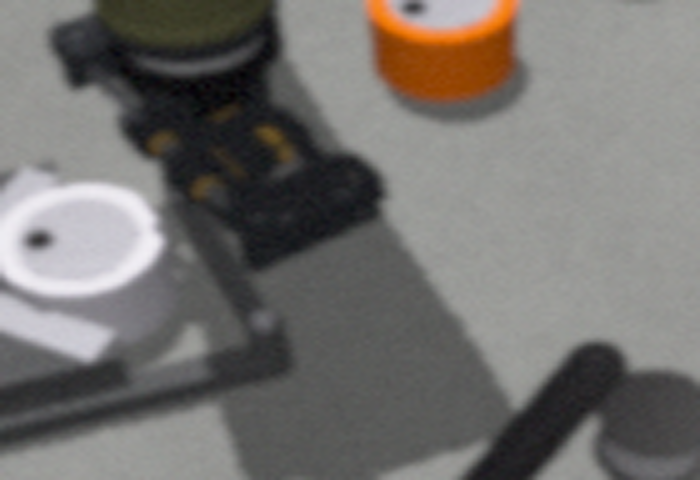

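```bash
python3 -m creep '[[255,-0.003,-0.001,0,0],[255,-0.006,-0.002,0,0],[255,-0.009,-0.003,0,0],[255,-0.011,-0.0035,0,0],[255,-0.011,-0.0035,0,0]]' >/dev/null; python3 v.py
python3 -m creep '[[255,-0.001,0,0,0],[255,-0.002,-0.0005,0,0]]' >/dev/null; python3 v.py
python3 -m creep '[[255,-0.001,0,0,0],[255,-0.001,0,0,0]]' >/dev/null; python3 v.py
```

```text
t 30.4 v [0.0409 0.0125] z -0.0037 F_v [1.  0.2 0.5] yawerr 16.15 open 0.004909845517876092
t 30.65 v [0.0396 0.0123] z -0.0037 F_v [2.7 0.2 0.5] yawerr 16.19 open 0.007482196604648563
t 30.9 v [0.0384 0.012 ] z -0.0037 F_v [ 1.9  0.  -0.4] yawerr 16.17 open 0.0014223037568428024
```

```bash
for i in 1 ; do :; done; python3 -m creep '[[255,-0.001,0,0,0],[255,-0.001,0,0,0]]' >/dev/null; python3 v.py
python3 -m creep '[[255,-0.001,0,0,0],[255,-0.001,0,0,0]]' >/dev/null; python3 v.py
python3 -m creep '[[255,-0.001,0,0,0],[255,-0.001,0,0,0]]' >/dev/null; python3 v.py
python3 -m creep '[[255,-0.001,0,0,0],[255,-0.001,0,0,0]]' >/dev/null; python3 v.py
```

```text
t 31.15 v [0.0379 0.0119] z -0.0037 F_v [3.5 0.8 1.1] yawerr 16.19 open 0.005513913673460663
t 31.4 v [0.0379 0.0119] z -0.0037 F_v [5.5 1.9 2.1] yawerr 16.23 open 0.006745247929584669
t 31.65 v [0.0379 0.012 ] z -0.0037 F_v [6.8 1.9 3.3] yawerr 16.27 open 0.006611953536906634
t 31.9 v [0.0378 0.012 ] z -0.0037 F_v [9.1 2.7 3.7] yawerr 16.3 open 0.005977821081128573
```

```bash
python3 -m creep '[[255,0,0,0,0],[255,0,0,0,0],[255,0,0,0,0],[255,0,0,0,0],[255,0,0,0,0],[255,0,0,0,0]]' >/dev/null; python3 v.py
python3 - <<'E'
from h import *
p=imaging.snapshot("scene")
cv2.imwrite("pics/s15.png",cv2.resize(p["image"][160:280,200:340],None,fx=5,fy=4,interpolation=cv2.INTER_CUBIC))
E
```

```text
t 32.65 v [0.0379 0.0119] z -0.0037 F_v [8.6 2.4 3.6] yawerr 16.3 open 0.006827188770624111
```

View pics/s15.png

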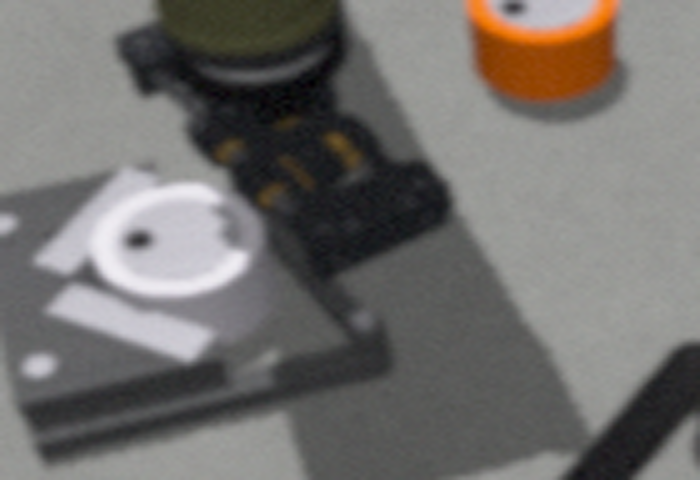

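```bash
python3 -m creep '[[255,0.002,0,0,0],[255,0.005,0,0,0],[255,0.015,0,0,0],[255,0.04,0,0,0],[255,0.06,0,-0.03,0],[255,0.08,0,-0.09,0],[255,0.08,0,-0.15,0],[255,0.08,0,-0.2,0],[255,0.08,0,-0.2,0]]' >/dev/null; python3 v.py
python3 -m creep '[[255,-0.06,0,-0.02,0],[255,-0.12,0,-0.05,0],[255,-0.18,0,-0.05,0],[255,-0.22,0,-0.05,0],[255,-0.22,0,-0.05,0],[255,-0.22,0,-0.05,0],[255,-0.22,0,-0.05,0]]' >/dev/null; python3 v.py
python3 - <<'E'
from hf import *
from v import tov
import pickle
p=imaging.snapshot("scene")
cv2.imwrite("pics/s16.png",cv2.resize(p["image"][160:280,200:340],None,fx=5,fy=4,interpolation=cv2.INTER_CUBIC))
w=wrist();cv2.imwrite("pics/w16.png",w["image"]);pickle.dump(w,open("w16.pkl","wb"))
for n,q_ in(("scene",p),("wrist",w)):
    for q in imaging.trace(q_,"housing"):
        x,a,b=fit(q_,q["pixels"],[.55,-.19]); print(n,q["score"],tov(x).round(4),a,b)
    for k in("keeper_pad","keeper_tip","keeper_hinge"):
        for q in imaging.place_of(q_,k)[:2]: v,u=q["location"];print(k,q["score"],u,v,tov(atz(q_,u,v,.033)).round(4))
E
```

```text
t 33.825 v [0.1113 0.03  ] z 0.2002 F_v [ 0.1  0.  -0.9] yawerr 16.13 open 0.006586036072060021
t 34.7 v [-0.0977 -0.0282] z 0.2457 F_v [0.4 0.1 0.2] yawerr 16.32 open 0.006569013908057261
scene 0.93 [-0.0228  0.008 ] 1057.0 1186.24181996088
scene 0.8 [0.3932 0.0385] 992.0 982.7916740479413
scene 0.73 [0.2016 0.1308] 946.0 932.4281343016773
keeper_pad 0.55 253.4 220.0 [0.0168 0.0038]
keeper_tip 0.54 247.6 210.6 [0.0101 0.0366]
keeper_hinge 0.59 274.7 244.0 [ 0.0469 -0.0798]
keeper_hinge 0.26 207.6 313.8 [-0.1298 -0.1947]
wrist 0.85 [-0.023   0.0006] 4403.0 4523.675949049357
keeper_pad 0.8 321.8 59.0 [0.0197 0.0042]
keeper_tip 0.67 286.1 55.4 [0.0122 0.0436]
keeper_hinge 0.92 396.3 58.8 [ 0.0439 -0.076 ]
```

View pics/s16.png

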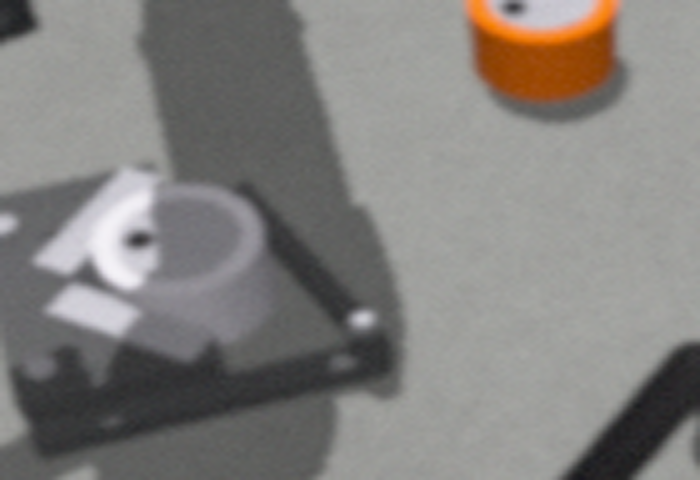

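View pics/w16.png

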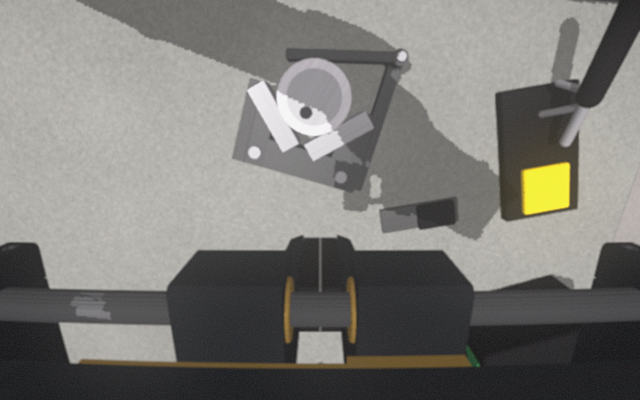

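Run:
```python
from h import *
p=imaging.snapshot("top")
for t in["tin","spool","driver","gauge"]:
    for q in imaging.place_of(p,t)[:1]:
        v,u=q["location"]; print(t,round(q["score"],2),(round(u),round(v)),atz(p,u,v,0).round(4))
print(telemetry.get_state()["contact_force"]); r.finish_job()
```

```text
tin 0.73 (240, 268) [0.4357 0.1989 0.    ]
spool 0.63 (320, 144) [ 0.7652 -0.0131  0.    ]
driver 0.76 (196, 222) [0.5585 0.3152 0.    ]
gauge 0.87 (438, 165) [ 0.7017 -0.3309  0.    ]
[0.54975768 0.03960813 0.27419097]
the job is handed in; nothing more can be done
```

The housing is seated in the V with the keeper swung shut against it, and the job is handed in at about 35 s. No verdict came back, and I could not measure the clamping force left after I let go.

- **Seating:** I cradled the housing with the fingers 40 mm apart and slid it into the V; the insert measured about 23.6 mm deep. I pressed it home at 12–15.5 N for several seconds with the keeper open, and the tool stopped advancing.
- **Keeper:** My first swing at the keeper missed. The fingertips sit about 30 mm higher than the reported TCP, so they passed over the bar. I went lower and shut it in two stages, then pressed for about a second at 9 N before backing off.
- **Last checks:**
  - The wrist camera puts the housing at x −23.0 mm, y +0.6 mm in the V-block frame.
  - The keeper pad reads about 43 mm from the housing's axis, close to the 43.5 mm limit and noisy. The pictures show the bar lying against the housing.
  - The tool force was near zero and the arm was clear.
- **Disagreements:** The scene camera gave y +8 mm for the housing. It read the same before the keeper was shut, so I put this down to the V-block and rail hiding part of the housing. The tin read about 16 mm from its first rough fix, but the arm never went near it. The spool, screwdriver and gauge read within about 7 mm of where they started.

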